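Index the microphone stand one hole over

ROBOT

A 6-joint arm with a two-finger parallel gripper is mounted at the origin on the work surface. World frame = base frame: x ahead of the robot, y to its left, z up, the work surface at z = 0. Lengths are in mm, angles in rad, forces in N, time in s.
With the tool pointing down it reaches from about 375 to 975 mm from the base axis. Payload 3.8 kg.
Tool frame: the origin (TCP) lies at the very end of the fingers, on their centre line; the grasp point (between the pads) lies 19 mm behind it; z points along the fingers, y is the line along which they close (so a half turn about z gives the same grasp; the last joint's range is limited). The gripper opens to 85 mm and grips with 20 to 120 N. Pads are 22 mm wide; open, the fingers measure 114 mm over their backs; the gripper's body (76 mm by 85 mm) begins 54 mm behind the grasp point. The pads swing forward as they close: fully open they stand 13 mm farther back than shut.
Start: joints at [-1.222, 0.264, 1.604, -0, 1.274, -0.037], TCP at [253.997, -625.383, 231.28] pointing down, gripper open.
Joint ranges: [-2.63, 2.63], [-0.94, 2.18], [0.31, 2.57], [-1.31, 4.45], [0, 2.66], [-2.55, 2.55]. Speed limits (rad/s): [2.57, 2.57, 3.14, 3.14, 3.14, 3.14].

INTERFACE

Orientations are given as [roll, pitch, yaw] about the fixed x, y, z axes, in that order (R = Rz(yaw) Ry(pitch) Rx(roll)).
In Python, from bench import ctrl, optics gives the robot as it stands.
- The arm moves only by the shell command python3 -m pendant 'ROWS' [OPENING] [FORCE]. ROWS is JSON, a list of rows, each a list of 2 entries, a list of its own where there are three numbers: the shift along the world's x, y, z in m, then the turn about the world's z in rad. A call has 1 to 10 rows; each row is the pose to reach, as a shift and turn from the pose commanded when the call began; what a row does not reach only later rows make up. A row lasts 1/10 s, in which the tool goes at most 50 mm and 8.59 degrees, less where a joint would pass 70% of its speed; a pose out of reach is approached as far as the arm can. A call with a gripper value outside its range is refused whole. OPENING is the opening, from 0 (shut) to 1 (fully open), set as the call begins (- or left out, the last holds). The fingers move at their own pace and stop on an object; FORCE is the grip in N (left out, the last holds). Time passes only in rows, so rows that repeat a pose let the fingers close. It gives the time, the measured TCP pose, the force, the opening and the grip force at its end, in the units of the state.
- ctrl.sense(): the state, without advancing time (a new reading comes with each control period).
- optics.camera(name): name is "side" or "top" or "wrist"; returns a dict with "pixels" (400x640x3 uint8, blue, green, red), "K" (3x3 intrinsics, pixels), "rvec" (rotation vector, rad) and "tvec" (3), from world to camera coordinates, as OpenCV has them; the wrist camera has in their place "T_tool_cam" (4x4, takes a point from camera to tool coordinates, whose origin is the TCP and whose axes are the flange's). Camera axes: x right, y down, z forward; pixel columns grow to the right and rows downward; lengths in mm; the calibration is good to about 2 mm. A picture is of the moment at which its call begins: read the wrist's pose just before it. There is no depth.
- ctrl.close_job(): hands the job in; it is judged then, once.
The state is a dict: "t": time; "joints": joint angles; "joint_velocities": joint speeds; "tau": joint torques, N m; "position": TCP position; "tcp_rot": TCP orientation; "contact_force": force on the tool from outside, world axes, zero at the start; "ft_torque": the same for the moment, N m; "width": finger opening in mm; "gripper_force": force on a finger pad.
Only numpy, scipy, OpenCV 4.12 (cv2) and the standard library are available. Lean on these libraries where they do the work, as an engineer would, in place of code of your own. Each camera call takes 0.05 s, during which the arm holds its last target. There are 200 camera calls.

TASK

Bring the microphone in: pull up the spring knob on the microphone's stand, swing its boom round to the next hole in the base towards the keyboard, and let the plunger snap fully into that hole. Go one hole only, and leave the stand that carries the light as it is.

Things in the scene. Friction and masses are not known exactly. Their poses are not given: they have to be found in the camera images.
- mic_knob (a point): Centre of the microphone stand's pull knob: plain upright aluminium cylinder, 28 mm across, 30 mm tall, centre 90 mm above the desk when home, 85 mm from the pivot axis. Below: a sleeve 20 mm across (top at 70 mm) on the tail plate (26 mm wide, top at 48 mm), which points from the pivot away from the microphone, roughly towards the robot.
- mic_pivot (a point): On the microphone stand's upright swivel axis, 50 mm above the desk. Fixed round base 210 mm across, 28 mm high; hub 48 mm across, 86 mm high. The base's top has five holes, 30 degrees apart, 85 mm from the axis; the plunger starts in the middle one. Boom (with round microphone and pop filter) and tail plate with knob turn as one: the boom goes one way, the knob opposite.
- mic_swing (a joint): Angle of the microphone boom about its upright axis, rad, positive anticlockwise seen from above. Starts at 0, in the middle hole; holes at -1.047, -0.524, 0, 0.524, 1.047. With the plunger clear it turns easily (2 N at the knob) and stays where left. The keyboard lies between the two stands (one left, one right of it), straight ahead of the robot (y within 50 mm of 0) and beyond them.
- mic_plunger (a joint): Pull of the microphone stand's plunger, m: 0 fully home in a hole, 0.024 at the upper stop. A spring pushes it down, 6 N when home, 9 N at 0.020. The pin is clear of the base from 0.014 up. Let go between holes it rests on the base at 0.014; within 8 mm (0.1 rad) of a hole it is drawn in by the countersink.
- light_swing (a joint): Angle of the boom of the other stand, rad; starts at 0 and is to stay there. That stand is identical, knob included, but carries a flat rectangular light panel (170 x 110 mm) in place of the microphone.

How it is judged (in metres and radians):
On the way:
1. the microphone stand's plunger is pulled up clear of its hole (value of joint mic_plunger above 0.011 m), for 0.1 s.
At the end, for the whole second after the job is handed in: The microphone boom is one hole (0.524 rad, within 0.08) from its start, towards the keyboard: clockwise if its stand is on the left (y > 0), anticlockwise if on the right. Its plunger is home (within 3 mm), the boom at rest, and the light's boom still in its own hole (within 0.08 rad of 0) (value of joint mic_plunger below 0.003 m and velocity of joint mic_swing between -0.05 and 0.05 rad/s and value of joint light_swing between -0.08 and 0.08 rad and ((world y of mic_pivot above 0 m and value of joint mic_swing between -0.604 and -0.444 rad) or (world y of mic_pivot below 0 m and value of joint mic_swing between 0.444 and 0.604 rad))); the robot touches nothing.
It fails at once if the light's boom is swung out of its hole (value of joint light_swing above 0.15 rad or value of joint light_swing below -0.15 rad).
It also fails if it takes over 35 s, if anything falls off the work surface, if the arm or the gripper's body presses on something with over 40 N, if the wrist force passes 120 N, or if a joint passes its speed limit or range.

## Working session

There is one attempt and no reset: what is moved stays moved. The work goes in short steps, Python scripts to look and compute and a shell command to move; the robot and the scene stay as the last step left them, time stands still between calls to the robot, and variables do not carry over. Pictures are saved under pics/ and viewed, at most 10 in all, crops included, and the job is handed in when it is done.

```bash
mkdir -p pics; ls
python3 - <<'E'
from bench import ctrl, optics
import cv2
for n in("top","side"):
    c=optics.camera(n); cv2.imwrite(f"pics/{n}0.png",c["pixels"]); print(n,c["K"],c["rvec"],c["tvec"])
s=ctrl.sense();print(s)
E
```

```text
pics
top [[474.62604337   0.         320.67819239]
 [  0.         474.62604337 199.49428866]
 [  0.           0.           1.        ]] [ 2.04909824 -2.15915742  0.25497411] [ 19.06384243 592.50595766 833.733033  ]
side [[377.4668977    0.         309.70944626]
 [  0.         377.4668977  198.87962995]
 [  0.           0.           1.        ]] [ 0.76977035 -2.57333471  1.1174842 ] [468.64885583 279.20011827 696.92601981]
{'t': 0.1, 'joints': array([-1.22190097e+00,  2.64690609e-01,  1.60525873e+00,  6.70283323e-06,
        1.27372303e+00, -3.68758519e-02]), 'joint_velocities': array([-1.63602829e-03, -2.96759804e-03, -3.31390665e-03, -7.26722558e-05,
        1.37252017e-03, -8.73629672e-05]), 'tau': array([-4.66492529e-04, -5.16709507e+01, -3.68589771e+01, -1.04251756e-04,
        6.30333525e-03, -4.30911200e-06]), 'position': array([ 253.76830253, -624.74935949,  230.06642274]), 'tcp_rot': array([-3.13951459e+00, -8.30744138e-05,  3.85769149e-01]), 'contact_force': array([-0.02185515, -0.35285153, -1.30454313]), 'ft_torque': array([-0.01500017, -0.00877531,  0.01345082]), 'gripper_force': 0.0, 'width': 85.4067993028736}
```

View pics/top0.png

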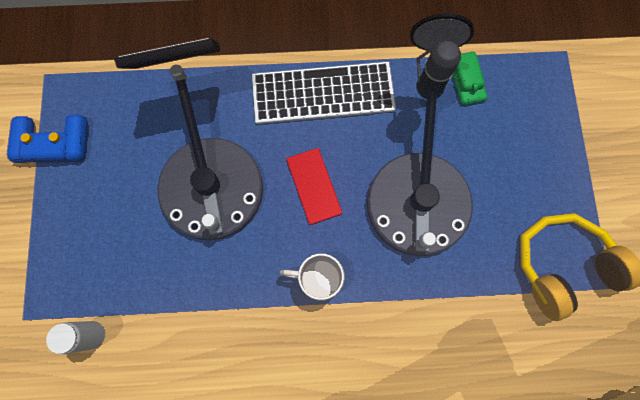

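View pics/side0.png

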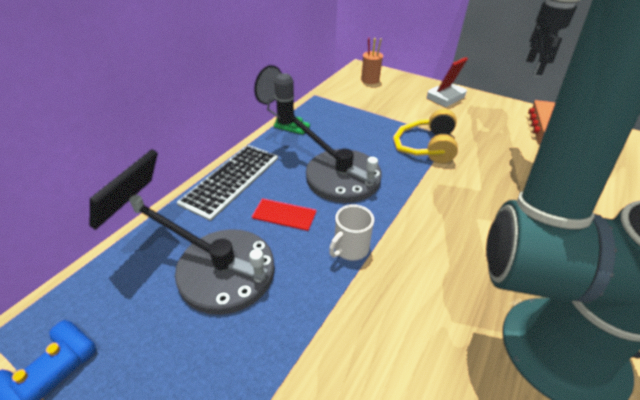

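The top view shows the microphone stand on the right (y<0), with its knob at about (429,239) and its hub at (427,195). The light stand is on the left, with its knob at (208,220). The boom has to turn anticlockwise, so the knob goes right in the image (-y).

```bash
cat > h.py <<'E'
import numpy as np, cv2
from bench import ctrl, optics
def ray(c,u,v,z):
    R=cv2.Rodrigues(np.array(c["rvec"],float))[0]; t=np.array(c["tvec"],float).ravel()
    d=R.T@np.linalg.solve(c["K"],[u,v,1.]); o=-R.T@t
    return o+d*(z-o[2])/d[2]
def proj(c,P):
    return cv2.projectPoints(np.array([P],float),np.array(c["rvec"],float),np.array(c["tvec"],float),c["K"],None)[0].ravel()
def blobs(c,u0,v0,r,lo):
    g=cv2.cvtColor(c["pixels"],cv2.COLOR_BGR2GRAY); m=np.zeros_like(g); cv2.circle(m,(u0,v0),r,255,-1)
    n,l,s,ce=cv2.connectedComponentsWithStats(((g>lo)&(m>0)).astype(np.uint8))
    return [(s[i,4],ce[i]) for i in range(1,n) if s[i,4]>8]
E
python3 - <<'E'
from h import *
c=optics.camera("top")
print("bright");
for a,p in blobs(c,420,205,54,170): print(a,p,ray(c,*p,28).round(),ray(c,*p,105).round())
print("hub",ray(c,427,195,86).round(), "light knob", ray(c,208,220,105).round())
print("mic-head",ray(c,447,55,250).round(),"mug",ray(c,322,270,90).round())
s=optics.camera("side")
for a,p in blobs(s,372,168,22,170): print("side",a,p,ray(s,*p,105).round())
cv2.imwrite("pics/crop.png",np.hstack([cv2.resize(c["pixels"][145:265,360:480],(400,400)),cv2.resize(s["pixels"][130:210,300:400],(400,400))]))
E
```

```text
bright
72 [382.91666667 220.58333333] [ 553. -133.   28.] [ 539. -121.  105.]
72 [457.61111111 224.59722222] [ 538. -279.   28.] [ 525. -255.  105.]
74 [398.54054054 237.13513514] [ 519. -161.   28.] [ 508. -147.  105.]
205 [433.7902439  238.77073171] [ 512. -229.   28.] [ 502. -210.  105.]
hub [ 587. -211.   86.] light knob [557. 193. 105.]
mic-head [ 781. -227.  250.] mug [458.  -7.  90.]
side 62 [372.38709677 159.67741935] [ 503. -199.  105.]
side 55 [359.25454545 171.61818182] [ 508. -138.  105.]
side 17 [377.29411765 172.64705882] [ 470. -158.  105.]
```

View pics/crop.png

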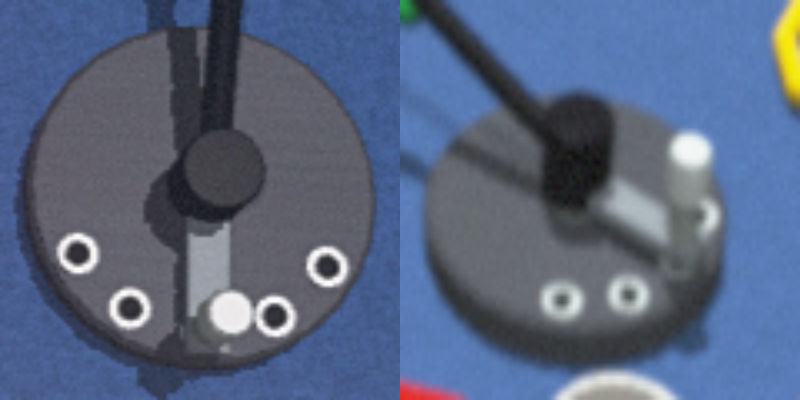

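The crop shows the mic knob's top at top-camera pixel (429.3,239), the free holes at (383,220.6), (398.5,237), (442.2,240) and (457.6,224.6), and the hub top at (427,196). I'll fit the hole circle next.

Run:
```python
from h import *
from scipy.optimize import least_squares
c=optics.camera("top")
H=np.array([ray(c,*p,28)[:2] for p in [(382.9,220.6),(398.5,237.1),(442.2,239.9),(457.6,224.6)]])
off=np.radians([-60,-30,30,60])  # hole angle order: towards -y = anticlockwise boom -> knob angle increases
def f(q): return (H-np.c_[q[0]+85*np.cos(q[2]+off),q[1]+85*np.sin(q[2]+off)]).ravel()
for s in(1,-1):
    off=off*s; r=least_squares(f,[587,-211,np.pi]); print(s,r.x.round(3),r.cost.round(1))
    P=r.x
    for a in(0,.262,.524): print(a,P[:2]+85*np.array([np.cos(P[2]+a),np.sin(P[2]+a)]))
print(H.round(),"knob",ray(c,429.3,239,105),"hub",ray(c,426.9,196,86))
```

```text
1 [ 587.376 -210.604    3.034] 0.4
0 [ 502.87111873 -201.44395477]
0.262 [ 503.38246793 -223.64442525]
0.524 [ 509.62657315 -244.95483392]
-1 [ 471.953 -197.973    6.173] 1963.7
0 [ 556.43913699 -207.30601188]
0.262 [ 555.9734109  -185.10453745]
0.524 [ 549.77311181 -163.78134212]
[[ 553. -133.]
 [ 519. -160.]
 [ 509. -245.]
 [ 538. -279.]] knob [ 501.63506748 -201.47932913  105.        ] hub [ 585.02367475 -210.13007063   86.        ]
```

```bash
python3 -m pendant '[[[0.025,0.042,0],-0.05],[[0.05,0.085,0],-0.1],[[0.075,0.127,0],-0.15],[[0.1,0.17,0],-0.2],[[0.125,0.212,0],-0.25],[[0.15,0.255,0],-0.3],[[0.175,0.297,0],-0.35],[[0.2,0.34,0],-0.4],[[0.225,0.382,-0.01],-0.45],[[0.2485,0.424,-0.03],-0.49]]' 1
python3 -m pendant '[[[0,0,-0.02],0],[[0,0,-0.05],0],[[0,0,-0.05],0],[[0,0,-0.05],0]]'
python3 - <<'E'
from h import *
s=ctrl.sense(); c=optics.camera("wrist"); print(s["t"],s["position"],s["tcp_rot"],c["T_tool_cam"],c["K"],s["contact_force"])
cv2.imwrite("pics/w1.png",c["pixels"])
R=cv2.Rodrigues
from scipy.spatial.transform import Rotation as Ro
T=np.eye(4);T[:3,:3]=Ro.from_euler("xyz",s["tcp_rot"]).as_matrix();T[:3,3]=s["position"]
W=np.linalg.inv(T@c["T_tool_cam"])
for P in([502.5,-201.5,105],[587,-210.6,86]):
    q=c["K"]@(W@np.r_[P,1])[:3]; print("expected px",q[:2]/q[2])
E
```

```text
t: 1.25
position: [503.8, -201.7, 204.0]
tcp_rot: [3.14, -0.005, -0.106]
contact_force: [1.0, -0.6, -0.6]
width: 85.5
gripper_force: 0.0
t: 1.65
position: [501.0, -202.9, 151.8]
tcp_rot: [-3.141, 0.002, -0.104]
contact_force: [0.6, 0.0, 0.5]
width: 85.3
gripper_force: 0.0
1.65 [ 501.02261725 -202.86327001  151.81546575] [-3.14103037e+00  1.65228105e-03 -1.04177772e-01] [[-4.08167364e-04 -9.54102026e-01 -2.99481482e-01  7.71194985e+01]
 [ 9.99999847e-01 -2.77532408e-04 -4.78737678e-04  1.01412608e-01]
 [ 3.73648771e-04 -2.99481631e-01  9.54101993e-01 -1.42161087e+02]
 [ 0.00000000e+00  0.00000000e+00  0.00000000e+00  1.00000000e+00]] [[355.81538406   0.         318.76193428]
 [  0.         355.81538406 201.83096248]
 [  0.           0.           1.        ]] [0.60653017 0.0106063  0.45241643]
expected px [316.16211309 229.25678278]
expected px [316.51142964  72.39659243]
```

View pics/w1.png

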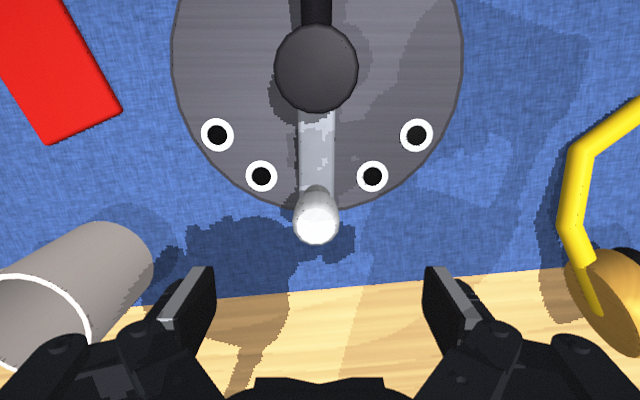

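The wrist view shows the knob top at (316,224) and the hub at (316,68). That puts the knob about 2 mm further along +x than expected, and the fingers straddle it cleanly. I'll descend and grip.

```bash
python3 -m pendant '[[[0.002,0,-0.03],0],[[0.002,0,-0.06],0],[[0.002,0,-0.08],0],[[0.002,0,-0.08],0],[[0.002,0,-0.08],0]]'
python3 -m pendant '[[[0,0,0],0],[[0,0,0],0],[[0,0,0],0],[[0,0,0],0],[[0,0,0],0],[[0,0,0],0],[[0,0,0],0],[[0,0,0],0]]' 0 70
```

```text
t: 2.2
position: [504.5, -204.0, 73.7]
tcp_rot: [3.141, -0.002, -0.105]
contact_force: [0.7, -0.2, -0.5]
width: 85.3
gripper_force: 0.0
t: 3.0
position: [504.1, -202.5, 73.4]
tcp_rot: [-3.141, -0.001, -0.104]
contact_force: [-2.2, 2.0, 6.6]
width: 26.0
gripper_force: 68.3
```

```bash
python3 -m pendant '[[[0,0,0.005],0],[[0,0,0.01],0],[[0,0,0.015],0],[[0,0,0.019],0],[[0,0,0.019],0],[[0,0,0.019],0]]'
```

```text
t: 3.6
position: [503.9, -202.6, 90.3]
tcp_rot: [-3.141, -0.001, -0.104]
contact_force: [5.5, 1.7, -8.6]
width: 26.0
gripper_force: 69.2
```

```bash
python3 -m pendant '[[[-0.0004,-0.0055,0.001],0.0655],[[-0.0005,-0.0111,0.001],0.131],[[-0.0002,-0.0167,0.001],0.1965],[[0.0005,-0.0222,0.001],0.262],[[0.0016,-0.0277,0.001],0.3275],[[0.003,-0.0331,0.001],0.393],[[0.0047,-0.0383,0.001],0.4585],[[0.0068,-0.0435,0.001],0.524],[[0.0068,-0.0435,0.001],0.524],[[0.0068,-0.0435,0.001],0.524]]'
python3 - <<'E'
from h import *
c=optics.camera("top"); cv2.imwrite("pics/top1.png",cv2.resize(c["pixels"][20:270,330:530],(640,800))[:600])
E
```

```text
t: 4.6
position: [511.1, -245.5, 91.0]
tcp_rot: [-3.14, -0.002, 0.419]
contact_force: [6.9, 4.1, -9.0]
width: 25.8
gripper_force: 69.7
```

View pics/top1.png

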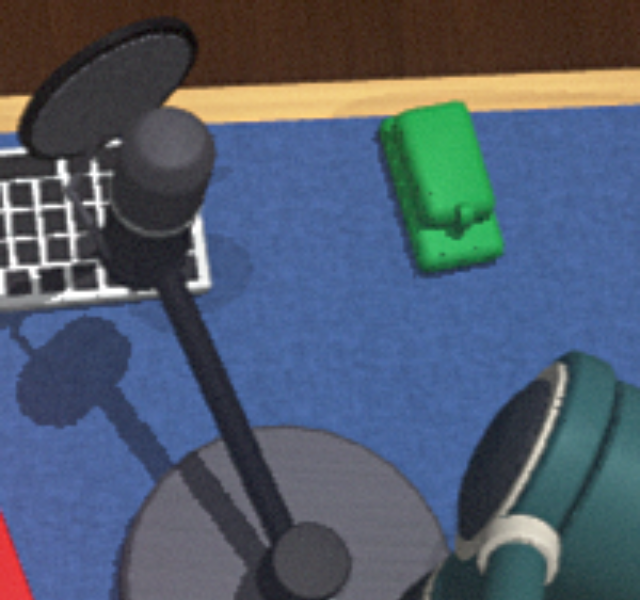

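The boom has swung about 30° towards the keyboard, and the microphone is now over the keyboard's right end. Next I'll lower the knob, release it and retreat upwards.

```bash
python3 -m pendant '[[[0,0,-0.005],0],[[0,0,-0.01],0],[[0,0,-0.015],0],[[0,0,-0.018],0],[[0,0,-0.018],0],[[0,0,-0.018],0]]'
python3 -m pendant '[[[0,0,0],0],[[0,0,0],0],[[0,0,0],0],[[0,0,0],0],[[0,0,0],0],[[0,0,0],0],[[0,0,0],0],[[0,0,0],0]]' 1
python3 -m pendant '[[[0,0,0.015],0],[[0,0,0.04],0],[[0,0,0.08],0],[[0,0,0.12],0],[[0,0,0.12],0],[[0,0,0.12],0],[[0,0,0.12],0]]'
python3 - <<'E'
from h import *
from scipy.spatial.transform import Rotation as Ro
s=ctrl.sense(); c=optics.camera("wrist"); cv2.imwrite("pics/w2.png",c["pixels"])
T=np.eye(4);T[:3,:3]=Ro.from_euler("xyz",s["tcp_rot"]).as_matrix();T[:3,3]=s["position"]
W=np.linalg.inv(T@c["T_tool_cam"])
for P in([509.6,-245,105],[509.6,-245,119],[587.4,-210.6,86]):
    q=c["K"]@(W@np.r_[P,1])[:3]; print("expected px",q[:2]/q[2])
cv2.imwrite("pics/side2.png",optics.camera("side")["pixels"][130:210,300:400].repeat(6,0).repeat(6,1))
E
```

```text
t: 5.25
position: [511.2, -245.5, 73.6]
tcp_rot: [-3.141, -0.002, 0.42]
contact_force: [6.8, 3.1, -6.4]
width: 25.9
gripper_force: 69.9
t: 6.05
position: [510.3, -246.6, 74.1]
tcp_rot: [3.142, 0.0, 0.42]
contact_force: [0.8, -0.0, 0.4]
width: 85.3
gripper_force: 0.0
t: 6.75
position: [509.7, -246.2, 193.6]
tcp_rot: [-3.141, 0.001, 0.42]
contact_force: [0.7, -0.7, -1.0]
width: 85.5
gripper_force: 0.0
expected px [316.79355107 207.59178801]
expected px [316.6576886  214.43250223]
expected px [317.1621131  76.6758284]
```

View pics/w2.png

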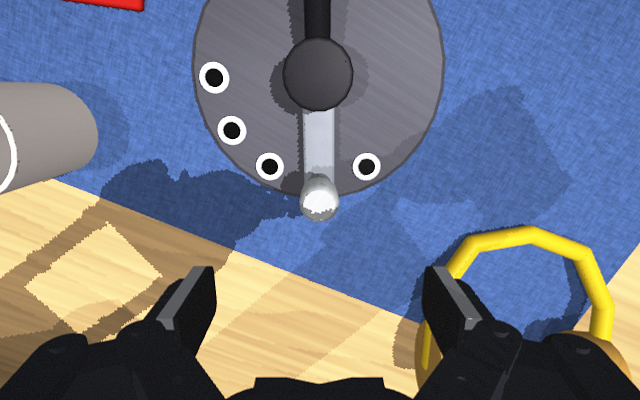

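View pics/side2.png

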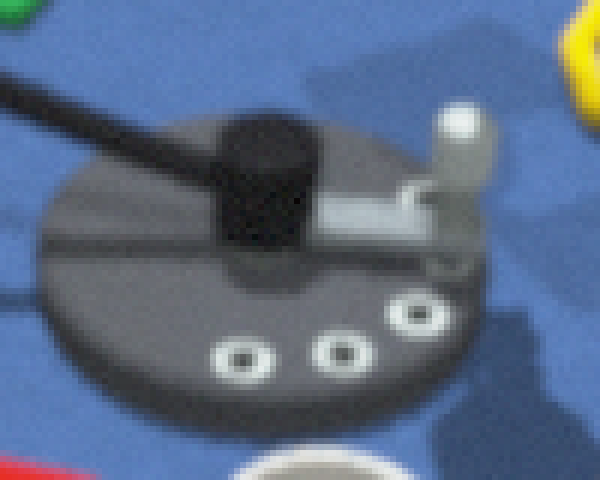

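The wrist view shows three holes on the left and one on the right, with the knob at (319,203) centred between the neighbouring holes at (270,166) and (366,166). It is one hole over, and its height fits home. I'll check the height in the side view before handing in.

Run:
```python
from h import *
c=optics.camera("side")
print("before exp",proj(c,[502.9,-201.4,105]),"seen 372.4,159.7")
print("now exp home",proj(c,[509.6,-245,105]),"up14",proj(c,[509.6,-245,119]))
print(blobs(c,377,151,9,170))
t=optics.camera("top"); print("light knob",[(a,p,ray(t,*p,105).round()) for a,p in blobs(t,208,220,9,170)], ctrl.sense()["t"])
```

```text
before exp [372.887167  159.0884871] seen 372.4,159.7
now exp home [378.08235837 149.73585267] up14 [378.73725409 145.27279503]
[(np.int32(31), array([376.19354839, 149.70967742]))]
light knob [(np.int32(129), array([207.73643411, 219.59689922]), array([558., 194., 105.]))] 6.95
```

The knob's height matches home in both views, and the light's knob has not moved.

```bash
python3 -c "
from bench import ctrl
print(ctrl.close_job())"
```

```text
the job is handed in; nothing more can be done
None
```

The microphone boom is one hole (about 30°) towards the keyboard with its plunger seated according to the wrist and side cameras, the light stand was not touched, and I handed the job in at about 7 s of the 35 s allowed; no verdict was shown.

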